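# Slide the bead tray in until the tray switch clicks

### The arm

A 6-joint arm with a two-finger parallel gripper is mounted at the origin on the work surface. World frame = base frame: x ahead of the robot, y to its left, z up, the work surface at z = 0. Lengths are in mm, angles in rad, forces in N, time in s.
With the tool pointing down it reaches from about 350 to 975 mm from the base axis. Payload 7.1 kg.
Tool frame: the origin (TCP) lies midway between the tips of the shut fingers; the grasp point (between the pads) lies 19 mm behind it (ctrl.grasp_offset is the distance from the TCP to the grasp point, in mm); z points along the fingers, y is the line along which they close (so a half turn about z gives the same grasp; the last joint's range is limited). The gripper opens to 88 mm and grips with 3 to 60 N. Pads are 20 mm wide; open, the fingers measure 115 mm over their backs; the gripper's body (75 mm by 178 mm) begins 61 mm behind the grasp point.
Start: joints at [-1.131, 0.423, 1.63, -0, 1.089, -0.019], TCP at [276.809, -560.34, 222.675] pointing down, gripper open.
Joint ranges: [-3, 3], [-0.9, 2.11], [0.09, 2.58], [-1.31, 4.45], [0.11, 2.69], [-2.54, 2.54]. Speed limits (rad/s): [2.39, 2.39, 3.01, 3.14, 3.14, 3.14].

### API

Orientations are given as a rotation vector (axis times angle).
In Python, from workcell import ctrl gives the robot as it stands. The module is installed in compiled form; this text tells all that it offers.
- The arm moves only by the tool servo_tool, never from a script. Its argument "rows" is a list of rows, each a list of 7 numbers: the turn, a rotation vector about the tool's x, y, z as a fraction of full scale, then the shift along the tool's x, y, z as a fraction of full scale, then the finger opening in mm, from 0 to 87.8. A call has 1 to 10 rows; each row is the pose to reach, as a shift and turn from the pose commanded when the call began, along the tool's axes at that moment; what a row does not reach only later rows make up. Full scale, the value 1, is 20 cm for a shift and 1.5 rad for a turn. A row lasts 1/8 s, in which the tool goes at most 62.5 mm and 10.7 degrees, less where a joint would pass 70% of its speed; a pose out of reach is approached as far as the arm can. A call with a number of a shift or a turn outside -1 to 1 is refused whole. A call with a gripper value outside its range is refused whole. The fingers move at their own pace and stop on an object; the grip force is fixed at half the most. Time passes only in rows, so rows that repeat a pose let the fingers close. It gives the time, the measured TCP pose, the force, the opening and the grip force at its end, in the units of the state.
- ctrl.get_obs(): the state, without advancing time (a new reading comes with each control period).
- ctrl.get_image(name): name is "scene" or "top"; returns (picture, depth): 384x512x3 uint8, red, green, blue; 384x512 float32, mm along the optical axis (not along the pixel's ray), 0 where there is no reading.
- ctrl.camera_info(name): a dict with "intrinsics" (3x3 intrinsics, pixels), "R" (3x3) and "t" (3): a world point X has camera coordinates R X + t. Camera axes: x right, y down, z forward; pixel columns grow to the right and rows downward; lengths in mm; the calibration is good to about 2 mm. A picture is of the moment at which its call begins. camera_info takes no time and is no camera call.
- ctrl.close_job(): hands the job in; it is judged then, once.
The state is a dict: "t": time; "qpos": joint angles; "qvel": joint speeds; "joint_torque": joint torques, N m; "ee_pos": TCP position; "orientation": TCP orientation; "ft_force": force on the tool from outside, world axes, zero at the start; "moment": the same for the moment, N m; "width": finger opening in mm; "grasp_force": force on a finger pad.
Only numpy, scipy, OpenCV 4.12 (cv2) and the standard library are available. Lean on these libraries where they do the work, as an engineer would, in place of code of your own. Each camera call takes 0.05 s, during which the arm holds its last target. There are 200 camera calls.

### The job

Slide the blue tray of beads along its channel into the counting station until it presses the red roller lever of the tray switch just far enough to click, which the black pointer shows by standing in the green sector, and leave it there. Never push on into the red sector, not even for a moment. Leave the wooden disc, the bangle and the jar where they are.

Things in the scene. Friction and masses are not known exactly. Their poses are not given: they have to be found in the camera images.
- station: Fixed bead counting station; place and yaw vary. Origin on the table, mid-channel; x along the channel in the push direction, to the robot's right (world yaw -1.95 to -1.15), y to the side of the dial (away from the robot), z up. Deck 300 x 150 x 10 mm (x -170 to 130). Two guide rails (x -170 to 40, 26 mm above the table, 105 apart inside) keep the tray straight.
- tray: Loose blue open tray of brown beads, about 0.6 kg (varies), 120 long (x, along the channel), 100 wide, 45 mm high. Origin: centre of the underside. It stands on the deck (10 mm above the table) between the rails, its far wall 30 to 65 mm short of the roller. Slides with a few N of friction and stays where left: the switch spring (about 1 N) does not push it back.
- tray_near (a point): Outer face of the tray's near wall (the end away from the roller), mid-width, 37 mm above the table: push here. At the click it is about 20 mm in behind the beam's front edge, so an upright hand would hit the beam: lean the hand back, against the push direction, 35 to 45 degrees, fingertips forward.
- tray_far (a point): On the outer face of the tray's far wall, mid-width, 27 mm above its underside: meets the roller.
- roller (a point): Centre of the red roller, 22 mm diameter, 29 to 59 mm above the table, hanging from a steel arm that passes above the tray's rim. The arm turns about an upright axis at x 63, y 75 mm of the station's frame, 70 mm from the roller, which rests at x 63, y 5 mm.
- click_line (a point): Point on the station at x = 69 mm, mid-channel: where the tray's far face stands at the very moment of the click.
- dial (a point): Centre of the round grey dial, 92 mm diameter, facing up 77 mm above the table on the black switch housing, beside the channel's far end. Its black pointer turns three times as far as the roller lever: white sector = not pressed enough, green = clicked (lever 0.25 to 0.45 rad), red = overtravel.
- beam_edge (a point): Middle of the lower front edge (the side the tray enters) of the blue lamp portal's beam across the channel, 140 mm above the table. Beam 50 deep (x), 190 wide, 35 mm high, with a white box on top up to 215 mm; posts at y 77 to 93 mm either side, 8 to 38 mm behind this edge.
- tray_switch (a joint): Roller lever angle, rad. 0 at rest, grows as the tray pushes the roller, springs back. Clicks at 0.25 (tray 17 mm past first touch); above 0.45 (30 mm past) is overtravel; stop at 0.8.
- wood_disc: Tan wooden disc with a hole, 84 mm diameter, 14 mm high, loose on the table on the dial's side of the station; bystander. Origin: centre of the underside.
- bangle: Dark brown bangle, 76 mm diameter, 13 mm high, loose on the table on the dial's side of the station; bystander. Origin: centre of the underside.
- jar: Amber jar, 68 mm diameter, 85 mm high, loose on the table between the station and the robot; bystander. Origin: centre of the underside.
Not all that is in view belongs to the job. Leave any turquoise or yellow look-alike of the tray alone.

How it is judged:
By the outcome, as a careful person would: the job done as asked, in the order asked, and still so for the second after the job is handed in, with the robot touching nothing.
It also fails if it takes over 45 s, if anything falls off the work surface, if the arm or the gripper's body presses on something with over 40 N, if the wrist force passes 120 N, or if a joint passes its speed limit or range.

## Working session

There is one attempt and no reset: what is moved stays moved. The work goes in short steps, Python scripts to look and compute and a tool call to move; the robot and the scene stay as the last step left them, time stands still between calls to the robot, and variables do not carry over. Pictures are saved under pics/ and viewed, at most 10 in all, crops included, and the job is handed in when it is done.

Besides the shell and the picture viewer there is one more tool, called after "Call:" in YAML: its name, and indented under it one key for each argument. servo_tool: Moves the arm, as the interface text tells. Its arguments: {"type":"object","properties":{"rows":{"type":"array","items":{"type":"array","items":{"type":"number"}}}},"required":["rows"]}

```bash
mkdir -p pics
cat > h.py <<'E'
import numpy as np, cv2
from workcell import ctrl
from scipy.spatial.transform import Rotation as Ro
def cam(n):
    im,d=ctrl.get_image(n); i=ctrl.camera_info(n); return im,d,np.array(i["intrinsics"]),np.array(i["R"]),np.array(i["t"])
def cloud(d,K,R,t):
    v,u=np.mgrid[:d.shape[0],:d.shape[1]]
    c=np.stack([(u-K[0,2])/K[0,0]*d,(v-K[1,2])/K[1,1]*d,d],-1)
    return (c-t)@R
E
python3 - <<'E'
from h import *
for n in("scene","top"):
    im,d,K,R,t=cam(n); np.savez(f"{n}0.npz",im=im,d=d,K=K,R=R,t=t)
    cv2.imwrite(f"pics/{n}0.png",cv2.resize(im[:,:,::-1],(800,600)))
    print(n,-R.T@t)
print(ctrl.get_obs())
E
```

```text
scene [1134.04840522  375.480125    895.12629279]
top [494.44883681  55.43228227 903.38207516]
{'t': 0.1, 'qpos': array([-1.13099779e+00,  4.23754523e-01,  1.63061299e+00,  4.23672799e-05,
        1.08861729e+00, -1.89888456e-02]), 'qvel': array([ 1.18683685e-03, -5.19836441e-04, -2.96085881e-03,  1.63813755e-04,
        4.00397476e-04, -9.38676334e-05]), 'joint_torque': array([-2.83316753e-03, -5.45613384e+01, -2.74325967e+01,  6.43593259e-02,
        1.87698298e-02, -6.74075613e-05]), 'ee_pos': array([ 276.61062294, -559.88728287,  221.9858485 ]), 'orientation': array([-3.05797046e+00, -7.14016317e-01,  3.98907406e-04]), 'ft_force': array([ 0.2171795 ,  0.46867737, -0.23126157]), 'moment': array([ 0.00826855, -0.02634555,  0.01036304]), 'grasp_force': 0.0, 'width': 87.48739807681311}
```

View pics/scene0.png

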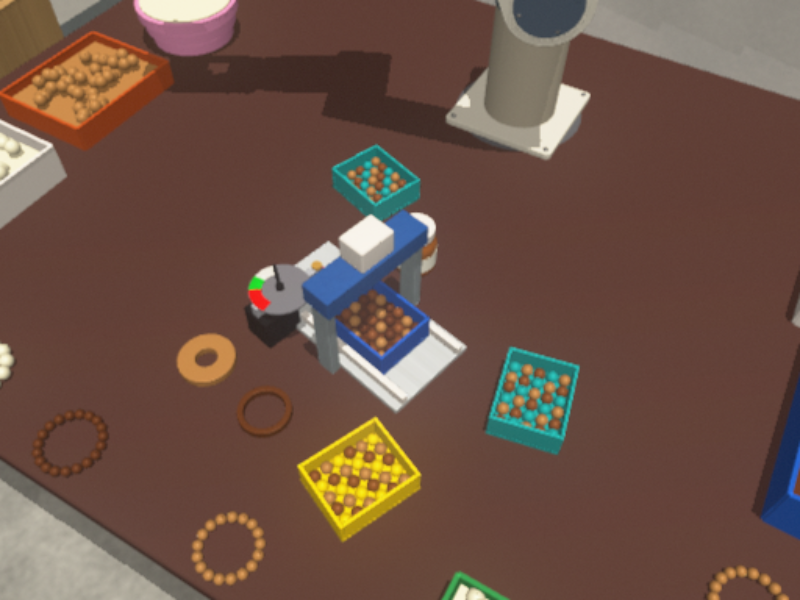

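View pics/top0.png

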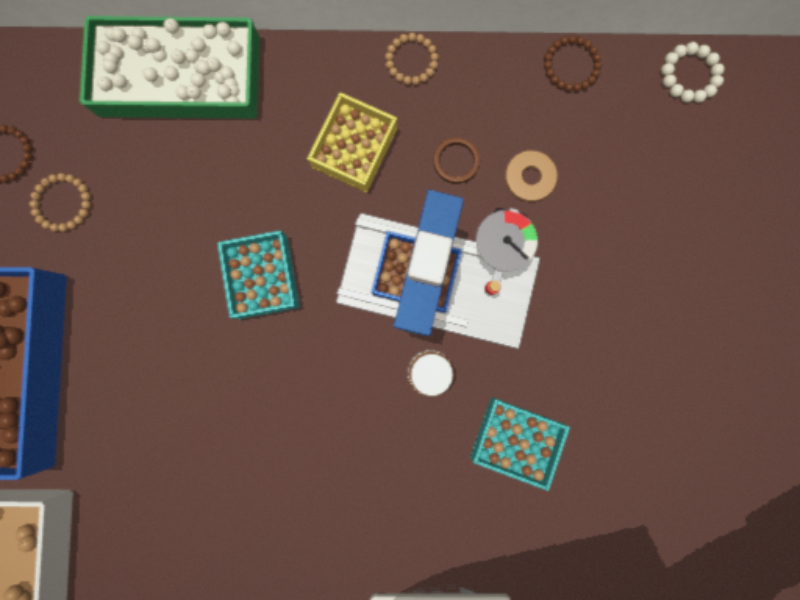

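The top view shows the station's white deck around (440,280), with the tray of beads in its channel at (415,270). The red roller is at (493,287) and the dial at (507,242), with its pointer in the white sector. These could be mistaken for the tray: turquoise trays at (258,275) and (520,445), a yellow tray at (353,142), and a large blue box at (30,370). I choose the blue tray on the deck under the portal.

Run:
```python
from h import *
f=np.load("top0.npz"); im,d,K,R,t=[f[k] for k in("im","d","K","R","t")]
P=cloud(d,K,R,t); hsv=cv2.cvtColor(im,cv2.COLOR_RGB2HSV)
v,u=np.mgrid[:384,:512]
roi=(u>210)&(u<350)&(v>115)&(v<230)&(d>0)
white=(hsv[...,1]<60)&(hsv[...,2]>120)&roi&(P[...,2]>3)&(P[...,2]<32)
X=P[white][:,:2].astype(np.float32)
r=cv2.minAreaRect(X); print("deck",r,len(X))
b=cv2.boxPoints(r); e=[b[1]-b[0],b[2]-b[1]]; L=max(e,key=np.linalg.norm); L=L/np.linalg.norm(L); L*=-np.sign(L[1])
yaw=np.arctan2(L[1],L[0]); ex=L; ey=np.array([-L[1],L[0]])
o=np.array(r[0])+20*ex; print("yaw",yaw,"o",o)
S=np.concatenate([(P[...,:2]-o)@np.stack([ex,ey],1),P[...,2:]],-1)
red=roi&((hsv[...,0]<8)|(hsv[...,0]>172))&(hsv[...,1]>150)&(P[...,2]>40)&(P[...,2]<66)&(abs(S[...,1])<40)
print("roller",np.median(S[red],0),red.sum())
blue=roi&(hsv[...,0]>105)&(hsv[...,0]<130)&(hsv[...,1]>100)
for nm,m in(("tray",blue&(P[...,2]>45)&(P[...,2]<62)),("beam",blue&(P[...,2]>160)&(P[...,2]<190)),("dial",roi&(P[...,2]>70)&(P[...,2]<85)),("box",roi&(P[...,2]>200))):
    print(nm,m.sum(),np.percentile(S[m],[1,50,99],axis=0).round(1).tolist())
jar=(P[...,2]>70)&(P[...,2]<95)&(v>220)&(v<255)&(u>255)&(u<300)
print("jar",np.median(S[jar],0),np.median(P[jar],0))
np.savez("st.npz",o=o,yaw=yaw)
c=cv2.resize(im[120:225,210:350,::-1],(800,600),interpolation=cv2.INTER_CUBIC); cv2.imwrite("pics/crop.png",c)
```

```text
deck ((576.1861572265625, 6.16644287109375), (309.8982238769531, 217.31625366210938), 81.36478424072266) 4027
yaw -1.7215093 o [573.18329692 -13.60684395]
roller [56.0583573  13.04246517 58.09739693] 17
tray 236 [[-119.0, -28.3, 45.3], [-89.7, 24.9, 53.9], [3.7, 76.9, 57.4]]
beam 1370 [[-72.5, -69.9, 171.0], [-43.7, -11.8, 174.2], [-14.3, 116.3, 177.1]]
dial 1240 [[-18.1, -101.4, 71.3], [67.7, 87.0, 76.7], [112.2, 132.7, 84.3]]
box 705 [[-66.0, -6.4, 206.5], [-43.3, 22.6, 214.0], [-20.6, 53.0, 216.9]]
jar [ -11.82991584 -125.93222893   84.28309857] [451.23388559  17.11550109  84.28309857]
```

View pics/crop.png

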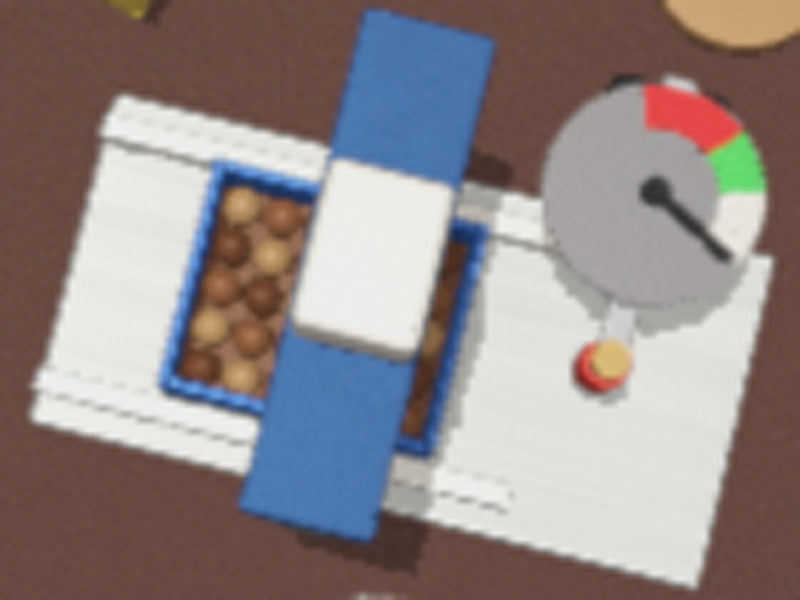

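The crop confirms it: this is the blue bead tray between the rails, corners (215,163), (165,385), (487,228), (428,455). The roller is at (605,362) and the pointer is in the white sector. I'll refit the frame from the crop corners.

```bash
cat >> h.py <<'E'
def ray(uv,z,K,R,t):
    uv=np.atleast_2d(uv); c=np.c_[(uv[:,0]-K[0,2])/K[0,0],(uv[:,1]-K[1,2])/K[1,1],np.ones(len(uv))]@R
    C=-R.T@t; return (C+c*((z-C[2])/c[:,2])[:,None])[:,:2]
def tost(p,s): 
    a=s[2]; return (np.atleast_2d(p)-s[:2])@np.array([[np.cos(a),-np.sin(a)],[np.sin(a),np.cos(a)]])
E
python3 - <<'E'
from h import *
from scipy.optimize import least_squares
f=np.load("top0.npz"); K,R,t=[f[k] for k in("K","R","t")]
g=lambda p,z: ray((np.array(p)+.5)/5.714-.5+[210,120],z,K,R,t)
D=g([(773,258),(697,587),(32,422)],10); B=g([(367,10),(494,40),(372,542),(240,510)],175)
T=g([(215,163),(165,385),(487,228),(428,455)],55); dl=g([(655,190)],77)
def res(s):
    d=tost(D,s)-[[130,75],[130,-75],[-170,-75]]; b=tost(B,s)
    x=(b[0,0]+b[3,0])/2
    return np.r_[d.ravel(),b[:,1]-[95,95,-95,-95],b[0,0]-b[3,0],b[1,0]-b[2,0]]
s=least_squares(res,[573,-13,-1.8],x_scale=[10,10,.1]).x
print(s,res(s).round(1))
np.save("s.npy",s)
print("beam",tost(B,s).round(1).tolist(),"tray",tost(T,s).round(1).tolist(),"dial",tost(dl,s))
print("roller top z59", tost(g([(605,365)],59),s))
P=cloud(f["d"],K,R,t); m=(P[...,2]>70)&(P[...,2]<95); v,u=np.mgrid[:384,:512]; m&=(v>220)&(v<255)&(u>255)&(u<300)
print("jar",tost(np.median(P[m],0)[:2],s))
E
```

```text
[592.43358328 -16.18979627  -1.80813865] [-0.1 -0.1 -0.2  0.5  0.3  0.3 -1.6 -1.1  1.2  0.9  0.6 -0.3]
beam [[-66.6, 93.4], [-19.1, 93.9], [-18.8, -93.8], [-67.2, -94.1]] tray [[-116.4, 47.8], [-113.6, -48.2], [1.3, 48.7], [-0.2, -50.1]] dial [[63.35616279 76.62093313]]
roller top z59 [[62.2215632   3.81801522]]
jar [[   0.82728701 -145.07209606]]
```

```bash
cat >> h.py <<'E'
def plan(x,y,z,tilt=45,half=0):
    "tool-frame turn and shift (fractions) to a station-frame TCP with the hand leaning back"
    s=np.load("s.npy"); a=s[2]; ex=np.array([np.cos(a),np.sin(a),0]); ey=np.array([-np.sin(a),np.cos(a),0]); k=np.array([0,0,1.])
    T=np.radians(tilt); zt=np.sin(T)*ex-np.cos(T)*k; yt=-ey if half else ey; M=np.stack([np.cross(yt,zt),yt,zt],1)
    o=ctrl.get_obs(); R0=Ro.from_rotvec(o["orientation"]).as_matrix()
    p=np.r_[s[:2],0]+x*ex+y*ey+z*k
    sh=R0.T@(p-o["ee_pos"])/200; tu=Ro.from_matrix(R0.T@M).as_rotvec()/1.5
    q=tost(o["ee_pos"][:2],s)[0]; 
    print("t",round(o["t"],2),"TCP st",q.round(1),o["ee_pos"][2].round(1),"F",o["ft_force"].round(1),"turn",tu.round(3),"shift",sh.round(3),"world",p.round(),"q",o["qpos"].round(2))
E
python3 -c "
from h import *
plan(-150,0,330,0);plan(-150,0,330,45)"
```

```text
t 0.1 TCP st [ 602.7 -179.1] 222.0 F [ 0.2  0.5 -0.2] turn [-0.001 -0.    -0.583] shift [ 3.101 -2.314 -0.537] world [628. 130. 330.] q [-1.13  0.42  1.63  0.    1.09 -0.02]
t 0.1 TCP st [ 602.7 -179.1] 222.0 F [ 0.2  0.5 -0.2] turn [-0.229 -0.49  -0.552] shift [ 3.101 -2.314 -0.537] world [628. 130. 330.] q [-1.13  0.42  1.63  0.    1.09 -0.02]
```

Call:
servo_tool:
  rows:
    - [0,0,0,0,0,-0.65,0]
    - [0,0,0,0,0,-0.65,0]
    - [0,0,0,0,0,-0.65,0]

```text
t: 0.48
ee_pos: [277.8, -562.3, 358.0]
orientation: [3.051, 0.712, 0.003]
ft_force: [0.1, -0.2, -1.3]
width: 61.1
grasp_force: 0.0
```

Call:
servo_tool:
  rows:
    - [0,0,0,1,-0.75,0,0]
    - [0,0,0,1,-0.75,0,0]
    - [0,0,0,1,-0.75,0,0]
    - [0,0,0,1,-0.75,0,0]
    - [0,0,0,1,-0.75,0,0]

```text
t: 1.1
ee_pos: [390.6, -333.6, 351.5]
orientation: [-3.055, -0.722, 0.001]
ft_force: [0.2, -0.5, 0.7]
width: 11.5
grasp_force: 0.0
```

Call:
servo_tool:
  rows:
    - [0,0,0,1,-0.75,0,0]
    - [0,0,0,1,-0.75,0,0]
    - [0,0,0,1,-0.75,0,0]
    - [0,0,0,1,-0.75,0,0]
    - [0,0,0,1,-0.75,0,0]

```text
t: 1.72
ee_pos: [503.6, -111.8, 351.5]
orientation: [-3.057, -0.721, 0.002]
ft_force: [0.6, -0.2, -0.3]
width: 0.6
grasp_force: 0.0
```

Call:
servo_tool:
  rows:
    - [0,0,0,1,-0.75,0,0]
    - [0,0,0,1,-0.75,0,0]
    - [0,0,0,1,-0.75,0,0]
    - [0,0,0,1,-0.75,0,0]
    - [0,0,0,1,-0.75,0,0]

```text
t: 2.35
ee_pos: [616.7, 110.2, 350.9]
orientation: [-3.058, -0.718, 0.003]
ft_force: [-0.5, -0.4, 0.5]
width: 0.9
grasp_force: 0.0
```

```bash
python3 -c "
from h import *
plan(-160,0,330,42)"
```

```text
t 2.35 TCP st [-128.6   -6.1] 350.9 F [-0.5 -0.4  0.5] turn [-0.214 -0.456 -0.554] shift [ 0.125 -0.101  0.104] world [630. 139. 330.] q [ 0.16  0.31  1.49 -0.    1.34  1.27]
```

Call:
servo_tool:
  rows:
    - [-0.214,-0.456,-0.554,0.125,-0.1,0.1,0]
    - [-0.214,-0.456,-0.554,0.125,-0.1,0.1,0]
    - [-0.214,-0.456,-0.554,0.125,-0.1,0.1,0]
    - [-0.214,-0.456,-0.554,0.125,-0.1,0.1,0]
    - [-0.214,-0.456,-0.554,0.125,-0.1,0.1,0]
    - [-0.214,-0.456,-0.554,0.125,-0.1,0.1,0]
    - [-0.214,-0.456,-0.554,0.125,-0.1,0.1,0]
    - [-0.214,-0.456,-0.554,0.125,-0.1,0.1,0]
    - [-0.214,-0.456,-0.554,0.125,-0.1,0.1,0]
    - [-0.214,-0.456,-0.554,0.125,-0.1,0.1,0]

```text
t: 3.6
ee_pos: [629.3, 137.0, 333.4]
orientation: [2.032, 1.59, -0.775]
ft_force: [0.2, 0.6, 1.0]
width: 0.6
grasp_force: 0.0
```

Run:
```python
from h import *
plan(-150,0,150,42); plan(-150,0,32,42)
im,d,K,R,t=cam("scene"); cv2.imwrite("pics/s1.png",cv2.resize(im[:,:,::-1],(800,600)))
```

```text
t 3.6 TCP st [-157.5   -0.2] 333.4 F [0.2 0.6 1. ] turn [-0.    -0.001 -0.004] shift [ 0.585 -0.002  0.708] world [628. 130. 150.] q [ 0.45  0.6   1.27 -0.55  1.76  0.72]
t 3.6 TCP st [-157.5   -0.2] 333.4 F [0.2 0.6 1. ] turn [-0.    -0.001 -0.004] shift [ 0.979 -0.004  1.147] world [628. 130.  32.] q [ 0.45  0.6   1.27 -0.55  1.76  0.72]
```

View pics/s1.png

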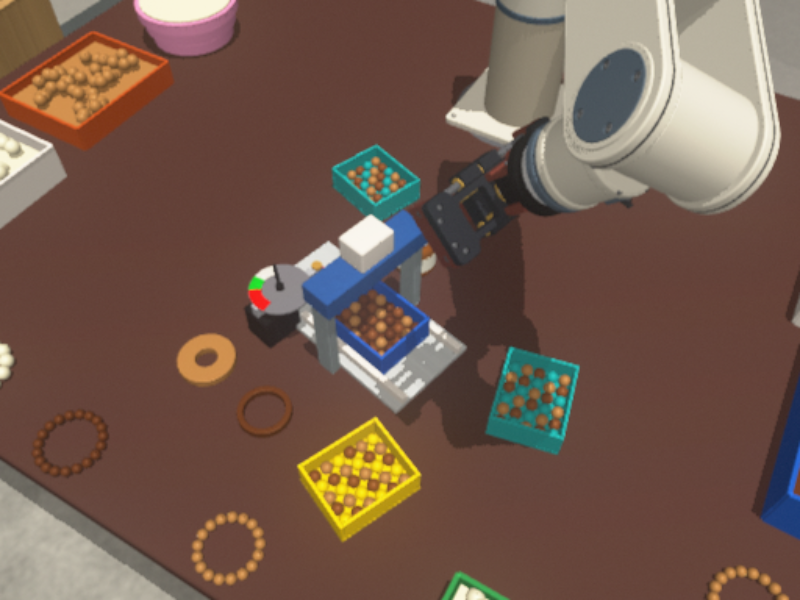

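The hand leans back as intended, shut fingertips at (455,250), and its wide side lies across the channel. The path down to the deck is clear.

Call:
servo_tool:
  rows:
    - [0,0,0,0.585,0,0.7,0]
    - [0,0,0,0.585,0,0.7,0]
    - [0,0,0,0.585,0,0.7,0]
    - [0,0,0,0.585,0,0.7,0]
    - [0,0,0,0.585,0,0.7,0]

```text
t: 4.28
ee_pos: [629.0, 131.6, 152.5]
orientation: [2.03, 1.591, -0.774]
ft_force: [-0.4, -0.6, 0.4]
width: 0.3
grasp_force: 0.0
```

Call:
servo_tool:
  rows:
    - [0,0,0,0.2,0,0.22,0]
    - [0,0,0,0.2,0,0.22,0]
    - [0,0,0,0.39,0,0.43,0]
    - [0,0,0,0.39,0,0.43,0]
    - [0,0,0,0.39,0,0.43,0]

```text
t: 4.9
ee_pos: [629.8, 132.2, 37.7]
orientation: [2.03, 1.591, -0.773]
ft_force: [1.3, 1.2, -0.7]
width: 0.3
grasp_force: 0.0
```

Run:
```python
from h import *
plan(-125,0,32,42)
im,d,K,R,t=cam("scene"); cv2.imwrite("pics/s2.png",cv2.resize(im[120:290,140:366,::-1],(798,600)))
im,d,K,R,t=cam("top"); cv2.imwrite("pics/t2.png",cv2.resize(im[120:225,210:350,::-1],(800,600),interpolation=cv2.INTER_CUBIC))
```

```text
t 4.9 TCP st [-153.     1.4] 37.7 F [ 1.3  1.2 -0.7] turn [ 0.001 -0.001 -0.003] shift [-0.085 -0.007  0.115] world [622. 105.  32.] q [ 0.44  0.92  1.39 -0.56  1.38  0.95]
```

View pics/s2.png

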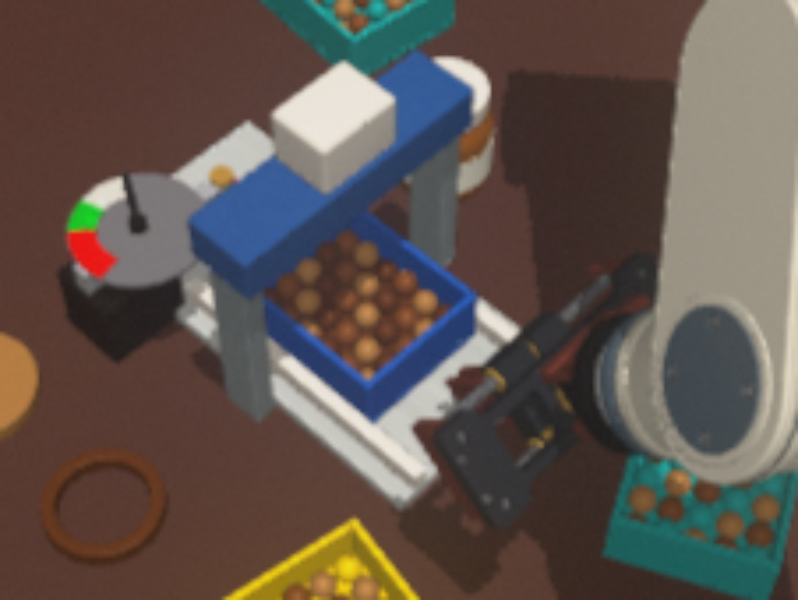

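The fingertips are behind the tray's near wall at (445,430), clear of rails and deck. The pointer is still in white. Next, approach to contact and push slowly.

Call:
servo_tool:
  rows:
    - [0,0,0,-0.04,-0.007,0.055,0]
    - [0,0,0,-0.085,-0.007,0.11,0]
    - [0,0,0,-0.085,-0.007,0.11,0]

```text
t: 5.38
ee_pos: [620.0, 104.1, 29.7]
orientation: [2.031, 1.591, -0.778]
ft_force: [-0.3, -0.4, -0.4]
width: 0.4
grasp_force: 0.0
```

```bash
python3 -c "
from h import *
plan(-85,0,32,42)"
```

```text
t 5.38 TCP st [-123.4   -1.5] 29.7 F [-0.3 -0.4 -0.4] turn [-0.001 -0.    -0.003] shift [-0.15   0.008  0.12 ] world [612.  66.  32.] q [ 0.41  0.91  1.44 -0.58  1.33  0.95]
```

Call:
servo_tool:
  rows:
    - [0,0,0,-0.02,0.003,0.015,0]
    - [0,0,0,-0.04,0.004,0.03,0]
    - [0,0,0,-0.06,0.006,0.045,0]
    - [0,0,0,-0.08,0.008,0.06,0]
    - [0,0,0,-0.1,0.008,0.078,0]
    - [0,0,0,-0.12,0.008,0.096,0]
    - [0,0,0,-0.135,0.008,0.108,0]
    - [0,0,0,-0.15,0.008,0.12,0]
    - [0,0,0,-0.15,0.008,0.12,0]

```text
t: 6.5
ee_pos: [612.7, 67.3, 31.8]
orientation: [2.029, 1.591, -0.778]
ft_force: [0.5, 0.6, -0.3]
width: 0.2
grasp_force: 0.4
```

Run:
```python
from h import *
plan(-70,0,33,42)
im,d,K,R,t=cam("top"); cv2.imwrite("pics/t3.png",cv2.resize(im[120:225,210:350,::-1],(800,600),interpolation=cv2.INTER_CUBIC))
```

```text
t 6.5 TCP st [-85.9   0. ] 31.8 F [ 0.5  0.6 -0.3] turn [-0.     0.    -0.002] shift [-0.063  0.     0.049] world [609.  52.  33.] q [ 0.37  0.89  1.5  -0.61  1.29  0.95]
```

View pics/t3.png

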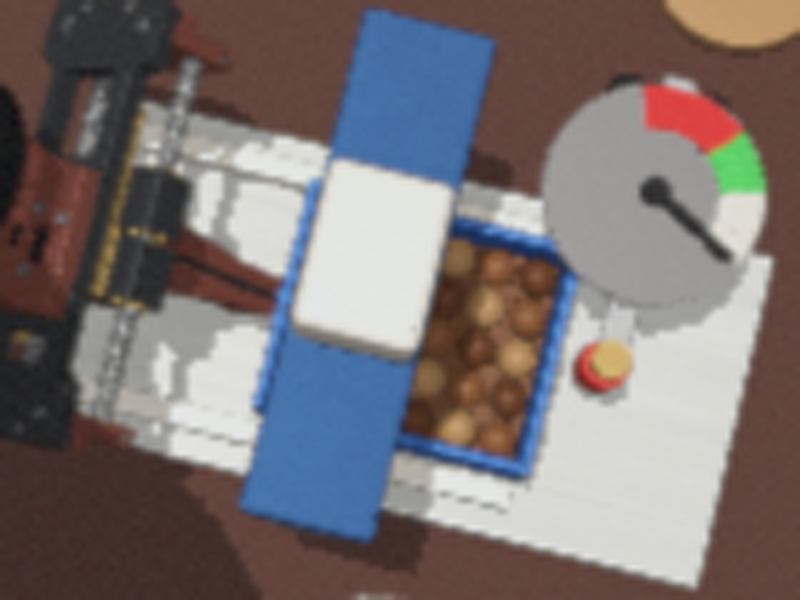

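The tray has moved straight, far rim corners about (577,255) and (528,476). The roller at (603,365) is not yet touched, and the pointer is in white.

```bash
cat > far.py <<'E'
from h import *
# far rim of the tray along the channel: last blue sample at rim height, from the image
def far(save=None):
    im,d,K,R,t=cam("top"); s=np.load("s.npy"); hsv=cv2.cvtColor(im,cv2.COLOR_RGB2HSV)
    if save: cv2.imwrite(save,cv2.resize(im[120:225,210:350,::-1],(800,600),interpolation=cv2.INTER_CUBIC))
    v,u=np.mgrid[:384,:512]; q=tost(ray(np.c_[u.ravel(),v.ravel()],55,K,R,t),s)
    b=((hsv[...,0]>100)&(hsv[...,0]<132)&(hsv[...,1]>90)).ravel()&(q[:,0]>0)&(q[:,0]<110)
    print("far",[(y,q[b&(abs(q[:,1]-y)<4),0].max().round(1)) for y in(-40,-30,-20,-10,0,15,25) if (b&(abs(q[:,1]-y)<4)).any()])
E
python3 - <<'E'
from far import *
f=np.load("top0.npz"); s=np.load("s.npy")
g=lambda p,z: ray((np.array(p)+.5)/5.714-.5+[210,120],z,f["K"],f["R"],f["t"])
print(tost(g([(577,258),(528,476)],55),s)); far()
E
```

```text
[[ 40.99379999  45.50424429]
 [ 42.211395   -48.58377215]]
far [(-40, np.float64(41.8)), (-30, np.float64(42.0)), (-20, np.float64(42.1)), (-10, np.float64(42.2)), (0, np.float64(42.3)), (15, np.float64(42.4)), (25, np.float64(42.5))]
```

Call:
servo_tool:
  rows:
    - [0,0,0,-0.012,0,0.01,0]
    - [0,0,0,-0.026,0,0.021,0]
    - [0,0,0,-0.04,0,0.032,0]
    - [0,0,0,-0.052,0,0.042,0]
    - [0,0,0,-0.065,0,0.052,0]
    - [0,0,0,-0.078,0,0.062,0]
    - [0,0,0,-0.078,0,0.062,0]

```text
t: 7.48
ee_pos: [607.9, 47.9, 33.1]
orientation: [2.029, 1.591, -0.778]
ft_force: [-0.9, 1.8, 0.1]
width: 0.6
grasp_force: 0.6
```

Run:
```python
from far import *
plan(-55,0,33,42); far("pics/t4.png")
```

```text
t 7.47 TCP st [-65.9  -0.1] 33.1 F [-0.9  1.8  0.1] turn [-0.     0.001 -0.002] shift [-0.04   0.001  0.037] world [605.  37.  33.] q [ 0.35  0.88  1.53 -0.63  1.27  0.94]
far [(-40, np.float64(61.4)), (-30, np.float64(60.3)), (-20, np.float64(61.7)), (-10, np.float64(61.8)), (0, np.float64(62.5)), (15, np.float64(61.5)), (25, np.float64(62.2))]
```

View pics/t4.png

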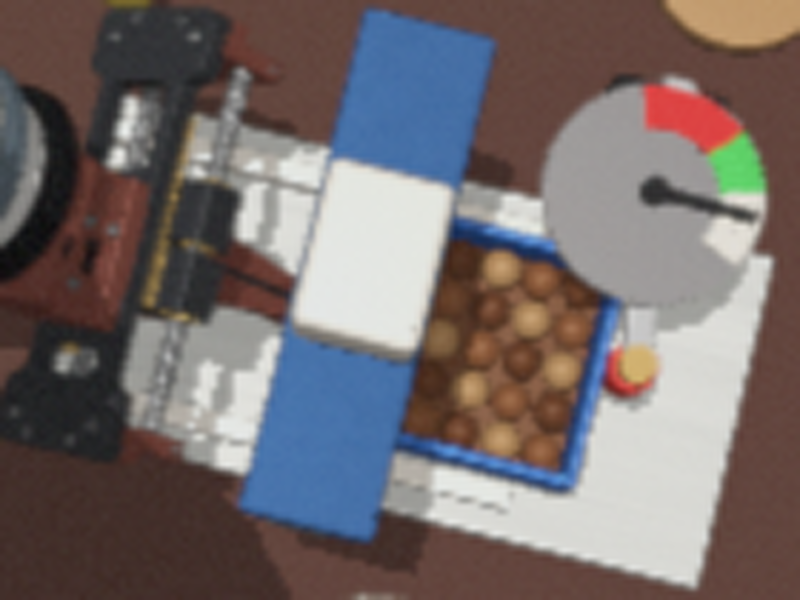

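The tray now presses the roller at (632,370). The pointer tip is at (750,215), still white but just short of green, lever about 0.17 rad. Another 12 mm should reach mid-green.

Call:
servo_tool:
  rows:
    - [0,0,0,-0.009,0,0.008,0]
    - [0,0,0,-0.018,0,0.016,0]
    - [0,0,0,-0.027,0,0.024,0]
    - [0,0,0,-0.036,0,0.032,0]
    - [0,0,0,-0.044,0,0.04,0]
    - [0,0,0,-0.044,0,0.04,0]

```text
t: 8.28
ee_pos: [605.8, 37.4, 33.0]
orientation: [2.03, 1.592, -0.775]
ft_force: [2.1, 4.1, 0.6]
width: 0.3
grasp_force: 2.4
```

Run:
```python
from far import *
plan(-150,0,33,42); far("pics/t5.png")
```

```text
t 8.28 TCP st [-55.3   0.4] 33.0 F [2.1 4.1 0.6] turn [ 0.001 -0.001 -0.002] shift [ 0.352 -0.003 -0.316] world [628. 130.  33.] q [ 0.33  0.87  1.54 -0.63  1.25  0.94]
far [(-40, np.float64(71.8)), (-30, np.float64(71.4)), (-20, np.float64(71.5)), (-10, np.float64(72.2)), (0, np.float64(72.9)), (15, np.float64(73.1)), (25, np.float64(72.1))]
```

View pics/t5.png

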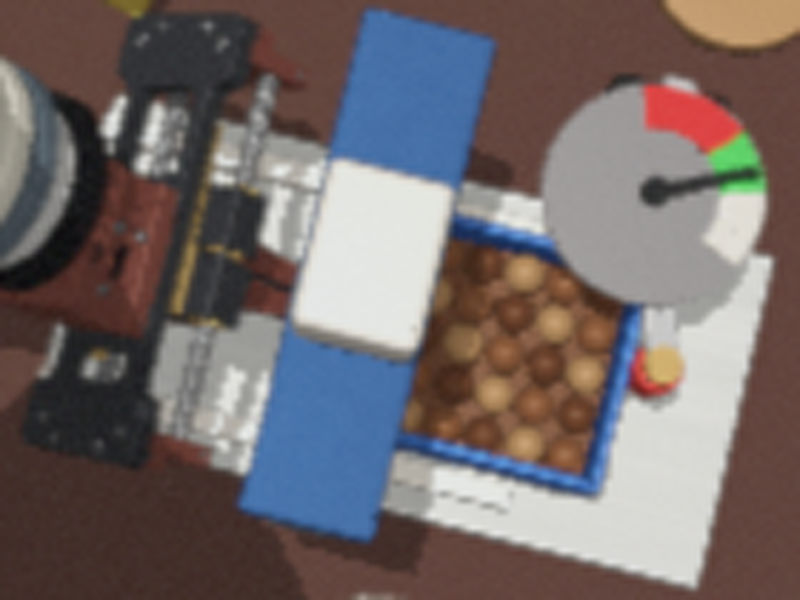

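The pointer, tip (755,175), stands in green, lever about 0.31 rad. I'll back straight off, then lift.

Call:
servo_tool:
  rows:
    - [0,0,0,0.02,0,-0.018,0]
    - [0,0,0,0.09,0,-0.08,0]
    - [0,0,0,0.2,0,-0.18,0]
    - [0,0,0,0.35,0,-0.315,0]
    - [0,0,0,0.35,0,-0.315,0]
    - [0,0,0,0.35,0,-0.315,0]

```text
t: 9.07
ee_pos: [627.1, 128.5, 32.3]
orientation: [2.029, 1.592, -0.778]
ft_force: [-0.4, -1.1, -0.3]
width: 0.2
grasp_force: 0.0
```

Call:
servo_tool:
  rows:
    - [0,0,0,-0.3,0,-0.33,0]
    - [0,0,0,-0.6,0,-0.67,0]
    - [0,0,0,-0.8,0,-0.9,0]
    - [0,0,0,-0.8,0,-0.9,0]
    - [0,0,0,-0.8,0,-0.9,0]
    - [0,0,0,-0.8,0,-0.9,0]
    - [0,0,0,-0.8,0,-0.9,0]

```text
t: 9.95
ee_pos: [626.5, 129.1, 271.4]
orientation: [2.029, 1.592, -0.782]
ft_force: [-0.5, -0.2, -0.8]
width: 0.3
grasp_force: 0.0
```

Run:
```python
from far import *
plan(-150,0,270,42); far("pics/t6.png")
```

```text
t 9.95 TCP st [-149.3   -1.1] 271.4 F [-0.5 -0.2 -0.8] turn [-0.002  0.001 -0.001] shift [0.008 0.005 0.003] world [628. 130. 270.] q [ 0.44  0.64  1.33 -0.55  1.67  0.77]
far [(-40, np.float64(71.8)), (-30, np.float64(71.4)), (-20, np.float64(71.5)), (-10, np.float64(72.2)), (0, np.float64(72.9)), (15, np.float64(73.1)), (25, np.float64(72.1))]
```

View pics/t6.png

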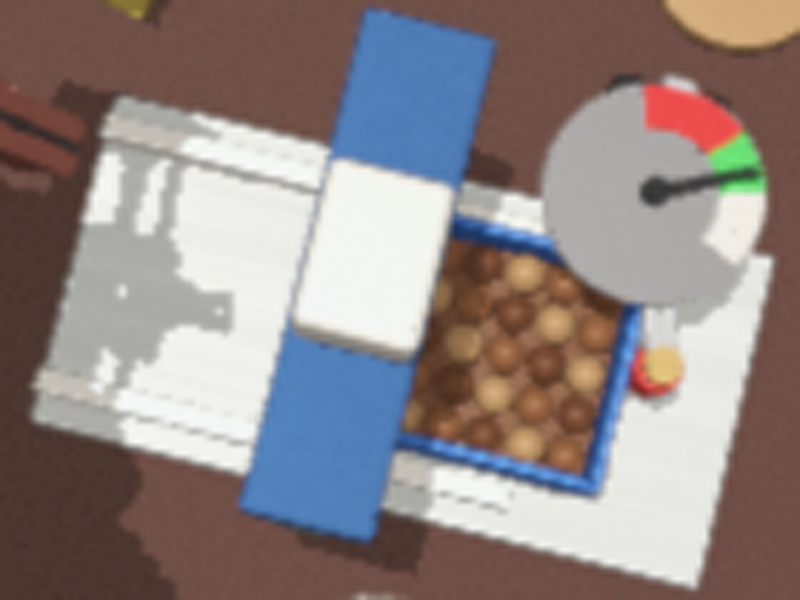

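The hand is clear, the tray hasn't moved, and the pointer still stands in green with its tip at (755,175).

```bash
python3 -c "
from workcell import ctrl
print(ctrl.close_job())"
```

```text
the job is handed in; nothing more can be done
None
```

The blue tray is in the counting station with the switch clicked: the pointer stood in the green sector (lever about 0.31 rad), never entered red in any check, and stayed there after the hand lifted clear; the job is handed in.

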